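# Set up two turntables for rim polishing

### The arm

A 7-joint arm with a two-finger parallel gripper is mounted at the origin on the work surface. World frame = base frame: x ahead of the robot, y to its left, z up, the work surface at z = 0. Lengths are in m, angles in rad, forces in N, time in s.
With the tool pointing down it reaches from about 0.35 to 0.9 m from the base axis. Payload 19.9 kg.
Tool frame: the origin (TCP) lies at the very end of the fingers, on their centre line; the grasp point (between the pads) lies 19 mm behind it; z points along the fingers, y is the line along which they close (so a half turn about z gives the same grasp; the last joint's range is limited). The gripper opens to 85 mm and grips with 20 to 120 N. Pads are 22 mm wide; open, the fingers measure 114 mm over their backs; the gripper's body (76 mm by 85 mm) begins 54 mm behind the grasp point. The pads swing forward as they close: fully open they stand 13 mm farther back than shut.
Start: joints at [-0.042, 0.417, -0.01, 1.614, 0.005, 1.111, -0.053], TCP at [0.625, 0, 0.231] pointing down, gripper open.
Joint ranges: [-2.81, 2.81], [-0.39, 2.02], [-1.27, 1.25], [0.06, 2.57], [-1.19, 4.33], [0.19, 2], [-2.82, 2.82]. Speed limits (rad/s): [1.89, 1.89, 2.39, 2.39, 3.01, 3.01, 3.01].

### API

Orientations are given as a 3x3 rotation matrix whose columns are the frame's x, y, z axes.
In Python, from workcell import robot, capture gives the robot as it stands. The module is installed in compiled form; this text tells all that it offers.
- The arm moves only by the tool jog_arm, never from a script. Its argument "commands" is a list of rows, each a list of 5 numbers: the finger opening in mm, from 0 to 85.4, then the shift along the tool's x, y, z in mm, then the turn about the tool's z in rad. A call has 1 to 5 rows; each row shifts and turns the commanded pose from where the row before left it, along the tool's axes as they then stand; what a row does not reach is not made up. A row lasts 1/10 s, in which the tool goes at most 50 mm and 8.59 degrees, less where a joint would pass 70% of its speed; a pose out of reach is approached as far as the arm can. A call with a gripper value outside its range is refused whole. The fingers move at their own pace and stop on an object; the grip force is fixed at half the most. Time passes only in rows, so rows that do not move let the fingers close. It gives the time, the measured TCP pose, the force, the opening and the grip force at its end, in the units of the state.
- robot.state(): the state, without advancing time (a new reading comes with each control period).
- capture(name): name is "scene" or "side" or "wrist"; returns a dict with "color" (384x512x3 uint8, blue, green, red), "fx", "fy", "cx", "cy" (pixels), "dist_coeffs" ([k1, k2, p1, p2, k3] as OpenCV has them; the pictures are not rectified), "origin" and "orientation" of the camera in the world; the wrist camera has in their place "mount" (4x4, takes a point from camera to tool coordinates, whose origin is the TCP and whose axes are the flange's). Camera axes: x right, y down, z forward; pixel columns grow to the right and rows downward; lengths in m; the calibration is good to about 2 mm. A picture is of the moment at which its call begins: read the wrist's pose just before it. There is no depth.
- robot.finish_job(): hands the job in; it is judged then, once.
The state is a dict: "time_s": time; "joint_pos": joint angles; "dq": joint speeds; "joint_torque": joint torques, N m; "eef_pos": TCP position; "ee_rot": TCP orientation; "ft_force": force on the tool from outside, world axes, zero at the start; "wrist_torque": the same for the moment, N m; "width": finger opening in m; "grip_force": force on a finger pad.
Only numpy, scipy, OpenCV 4.12 (cv2) and the standard library are available. Lean on these libraries where they do the work, as an engineer would, in place of code of your own. Each camera call takes 0.05 s, during which the arm holds its last target. There are 200 camera calls.

### The job

Set up both turntables so that the two glasses can have their rims polished at the same height: on the blue turntable stack the black rubber pad, then the aluminium riser, then the short amber glass; on the yellow turntable stack the cork pad, then the tall green glass, each piece lying flat and centred on its turntable's axis (to about a centimetre). Do not drop the glasses or knock them over; they must end standing with the mouth up. Leave the white jar, the orange block and the red cup where they are.

Things in the scene. Friction and masses are not known exactly. Their poses are not given: they have to be found in the camera images.
- turntable_blue: Fixed bench turntable: round disc with a BLUE top, 110 mm across, on a steel foot. Its top face is flat, level and 40 mm above the bench. A white dot marks its centre and a dashed white ring 80 mm across runs round it. Does not turn or move. Origin: centre of the underside, on the axis, at bench height; z up.
- turntable_yellow: The same turntable (110 mm across, top face 40 mm above the bench, fixed) with a YELLOW top and black centre dot and ring. Origin: centre of the underside, on the axis, at bench height; z up.
- rubber_pad: Loose black rubber disc, 62 mm across, 14 mm thick, lying flat, about 60 g. Origin: centre of the underside; z up.
- cork_pad: Loose brown cork disc, 62 mm across, 14 mm thick, lying flat, about 30 g. Origin: centre of the underside; z up.
- riser: Loose solid aluminium disc with a dark line round its middle and a dark dot on its flat top, 62 mm across, 30 mm high, about 220 g. Origin: centre of the underside; z up.
- amber_glass: Loose SHORT tumbler of amber (brown) glass, a straight cylinder, 56 mm across, 55 mm high, 4 mm wall, open at the top, closed flat bottom, standing upright, about 180 g. Origin: centre of the underside; z up.
- green_glass: Loose TALL tumbler of green glass, a straight cylinder, 56 mm across, 85 mm high, 4 mm wall, open at the top, closed flat bottom, standing upright, about 240 g. Origin: centre of the underside; z up.
- compound_jar: Bystander, to be left alone: loose closed white jar, about 54 mm across, 75 mm high, upright. Origin: centre of the underside.
- sanding_block: Bystander, to be left alone: loose orange block, 75 x 45 x 28 mm (x, y, z), lying flat. Origin: centre of the underside.
- red_cup: Bystander, to be left alone: loose red plastic cup, 66 mm across at the mouth, 60 mm high, upright. Origin: centre of the underside.

How it is judged:
By the outcome, as a careful person would: the job done as asked, in the order asked, and still so for the second after the job is handed in, with the robot touching nothing.
It also fails if it takes over 128 s, if anything falls off the work surface, if the arm or the gripper's body presses on something with over 40 N, if the wrist force passes 120 N, or if a joint passes its speed limit or range.

## Working session

There is one attempt and no reset: what is moved stays moved. The work goes in short steps, Python scripts to look and compute and a tool call to move; the robot and the scene stay as the last step left them, time stands still between calls to the robot, and variables do not carry over. Pictures are saved under pics/ and viewed, at most 14 in all, crops included, and the job is handed in when it is done.

Besides the shell and the picture viewer there is one more tool, called after ">>>" as name(argument=value, ...) on one line, values as JSON. jog_arm: Moves the arm, as the interface text tells. Its arguments: {"type":"object","properties":{"commands":{"type":"array","items":{"type":"array","items":{"type":"number"}}}},"required":["commands"]}

```bash
mkdir -p pics
cat > h.py <<'E'
import numpy as np, cv2, pickle
from workcell import robot, capture
def snap(name):
    s=robot.state(); c=capture(name)
    if name=="wrist":
        M=np.array(c["mount"]); R=np.array(s["ee_rot"]); c["orientation"]=R@M[:3,:3]; c["origin"]=np.array(s["eef_pos"])+R@M[:3,3]
    c["orientation"]=np.array(c["orientation"]); c["origin"]=np.array(c["origin"]); return c
def K(c): return np.array([[c["fx"],0,c["cx"]],[0,c["fy"],c["cy"]],[0,0,1.]])
def ray(c,uv):
    p=cv2.undistortPoints(np.array([[uv]],float),K(c),np.array(c["dist_coeffs"],float))[0,0]
    d=c["orientation"]@np.array([p[0],p[1],1]); return c["origin"],d/np.linalg.norm(d)
def atz(c,uv,z):
    o,d=ray(c,uv); return o+d*(z-o[2])/d[2]
def tri(obs):
    A=np.zeros((3,3));b=np.zeros(3);L=[]
    for c,uv in obs:
        o,d=ray(c,uv);P=np.eye(3)-np.outer(d,d);A+=P;b+=P@o;L.append((P,o))
    x=np.linalg.solve(A,b); return x,[float(np.linalg.norm(P@(x-o))) for P,o in L]
def proj(c,X):
    r=cv2.Rodrigues(c["orientation"].T)[0]; t=-c["orientation"].T@c["origin"]
    return cv2.projectPoints(np.array(X,float).reshape(-1,1,3),r,t,K(c),np.array(c["dist_coeffs"],float))[0][:,0]
E
python3 - <<'E'
from h import *
S={n:snap(n) for n in("scene","side","wrist")}
pickle.dump(S,open("s0.pkl","wb"))
a=np.hstack([S["scene"]["color"],S["side"]["color"]])
for n in("scene","side"): cv2.imwrite(f"pics/{n}0.png",cv2.resize(S[n]["color"],(800,600),interpolation=cv2.INTER_CUBIC))
for n in S: print(n,S[n]["origin"].round(3),S[n]["orientation"].round(2).tolist(),S[n]["fx"])
print(S["wrist"]["mount"]); print(robot.state())
E
```

```text
scene [ 1.134 -0.785  0.986] [[0.8, 0.4, -0.44], [0.6, -0.56, 0.58], [-0.02, -0.73, -0.69]] 500.0895989320124
side [ 0.137 -0.968  0.954] [[0.93, -0.26, 0.27], [-0.37, -0.61, 0.7], [-0.02, -0.75, -0.66]] 423.0004364928858
wrist [0.625 0.069 0.374] [[1.0, 0.0, -0.0], [0.0, -0.96, -0.27], [-0.0, 0.27, -0.96]] 335.7879455559674
[[ 1.68715386e-04 -9.61984830e-01 -2.73102836e-01  6.85460833e-02]
 [ 9.99999933e-01  2.51185075e-04 -2.67008789e-04 -1.77055561e-04]
 [ 3.25457761e-04 -2.73102772e-01  9.61984808e-01 -1.42831695e-01]
 [ 0.00000000e+00  0.00000000e+00  0.00000000e+00  1.00000000e+00]]
{'time_s': 0.15, 'joint_pos': array([-0.04150798,  0.4178228 , -0.010273  ,  1.61405437,  0.00471394,
        1.11069921, -0.05298197]), 'dq': array([ 0.00076475, -0.00157511, -0.00020592, -0.00230711, -0.00036064,
        0.0004633 , -0.00165103]), 'joint_torque': array([ 4.94602627e-04, -8.64738035e+01,  6.78995568e-01, -4.35059202e+01,
        1.90656655e-02,  5.86454262e-03, -4.75439651e-05]), 'eef_pos': array([ 6.24722853e-01, -2.41058959e-05,  2.30805130e-01]), 'ee_rot': array([[-1.25739312e-05,  9.99999543e-01, -9.55670052e-04],
       [ 9.99999995e-01,  1.24744869e-05, -1.04062985e-04],
       [-1.04051016e-04, -9.55671355e-04, -9.99999538e-01]]), 'ft_force': array([ 0.12221903, -0.1880124 , -0.00303588]), 'wrist_torque': array([0.00906512, 0.00126612, 0.01380041]), 'grip_force': 0.0, 'width': 0.08537216000654498}
```

View pics/scene0.png

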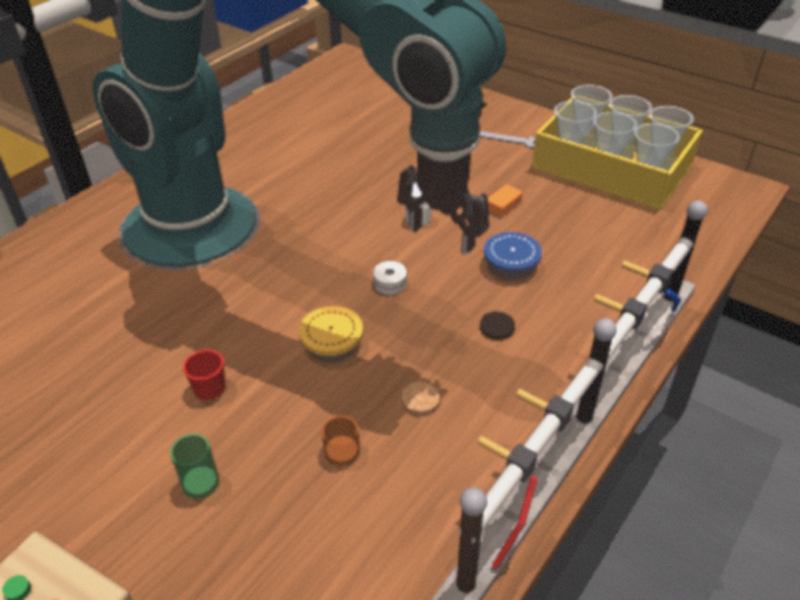

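View pics/side0.png

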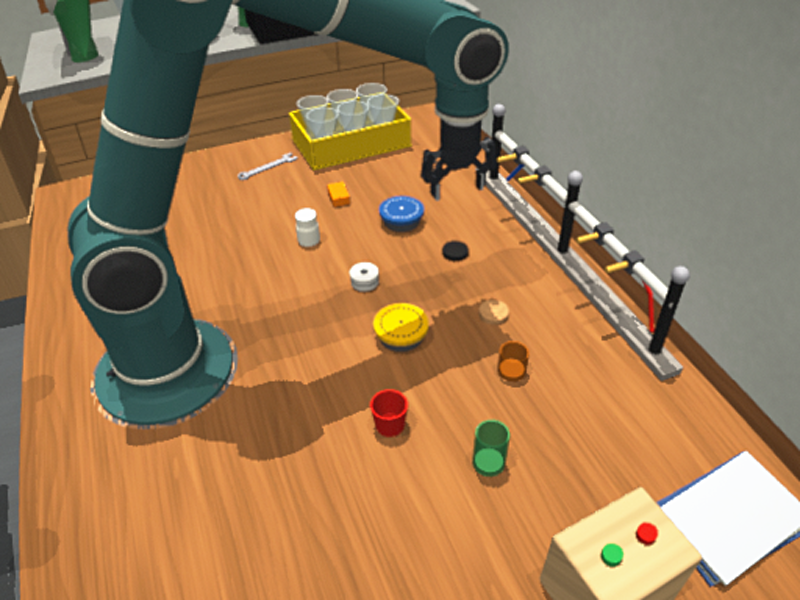

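The scene picture shows blue dot (513,249), yellow dot (331,328), riser dot (390,271), rubber (498,324), cork (421,397), amber rim (342,429), green rim (192,450). In the side picture they are at (402,209), (401,322), (364,272), (456,249), (494,310), (514,351) and (492,432). The jar is hidden in scene but visible in side at (307,225).

```bash
cat > m.py <<'E'
from h import *
S=pickle.load(open("s0.pkl","rb"))
P=dict(blue=((513,249),(402,209),.04,55),yellow=((331,328),(401,322),.04,55),riser=((390,271),(364,271),.03,31),rubber=((498,324),(456,249),.014,31),cork=((421,397),(494,310),.014,31),amber=((342,429),(514,351),.055,28),green=((192,449),(492,432),.085,28),cup=((205,362),(389,401),.06,33))
im={n:cv2.resize(S[n]["color"],None,fx=3,fy=3,interpolation=cv2.INTER_CUBIC) for n in("scene","side")}
for k,(a,b,h,r) in P.items():
    f=512/800
    ca=np.array(a)*f;cb=np.array(b)*f
    x,e=tri([(S["scene"],ca),(S["side"],cb)])
    p=(atz(S["scene"],ca,h)+atz(S["side"],cb,h))/2
    print(k,x.round(4),np.round(e,4),p.round(4),'r',np.hypot(p[0],p[1]).round(3))
    t=np.linspace(0,2*np.pi,60)
    for z in (h,):
        C=np.c_[p[0]+r/1e3*np.cos(t),p[1]+r/1e3*np.sin(t),t*0+z]
        for n in im:
            cv2.polylines(im[n],[np.int32(proj(S[n],C)*3)],True,(255,255,0),1)
cv2.imwrite("pics/o_scene.png",im["scene"][400:1000,320:1120])
cv2.imwrite("pics/o_side.png",im["side"][350:950,500:1150])
E
python3 m.py
```

```text
blue [0.6116 0.2719 0.0378] [0.0029 0.0029] [0.6104 0.2689 0.04  ] r 0.667
yellow [ 0.4651 -0.0928  0.0375] [0.0009 0.0009] [ 0.4653 -0.0949  0.04  ] r 0.475
riser [0.4521 0.0939 0.0294] [0.0012 0.0012] [0.4517 0.0932 0.03  ] r 0.461
rubber [0.6804 0.1077 0.0101] [0.0012 0.0012] [0.6798 0.1036 0.014 ] r 0.688
cork [ 0.6662 -0.1084  0.0095] [0.0005 0.0005] [ 0.6658 -0.112   0.014 ] r 0.675
amber [ 0.6262 -0.258   0.0505] [0.0013 0.0013] [ 0.6258 -0.2611  0.055 ] r 0.678
green [ 0.4914 -0.4262  0.0805] [0. 0.] [ 0.4921 -0.4285  0.085 ] r 0.653
cup [ 0.3663 -0.288   0.0613] [0.0003 0.0003] [ 0.3659 -0.2871  0.06  ] r 0.465
```

View pics/o_scene.png

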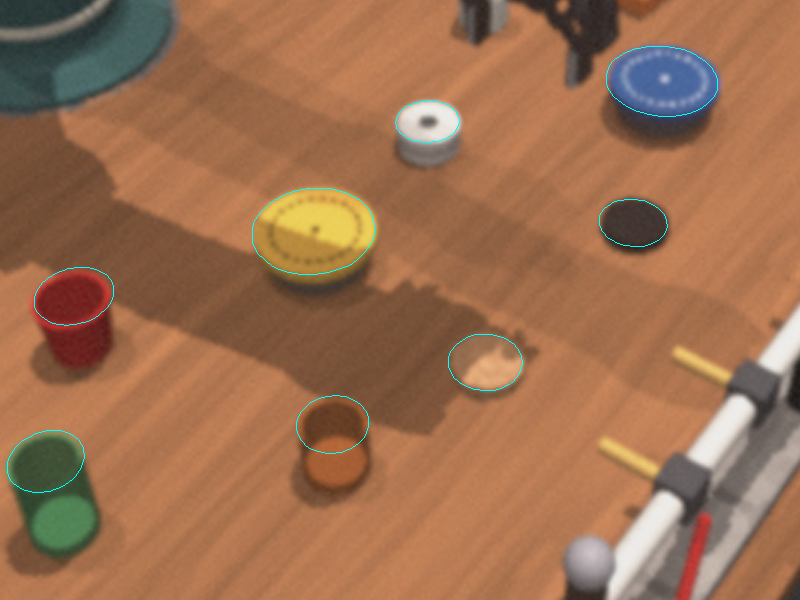

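View pics/o_side.png

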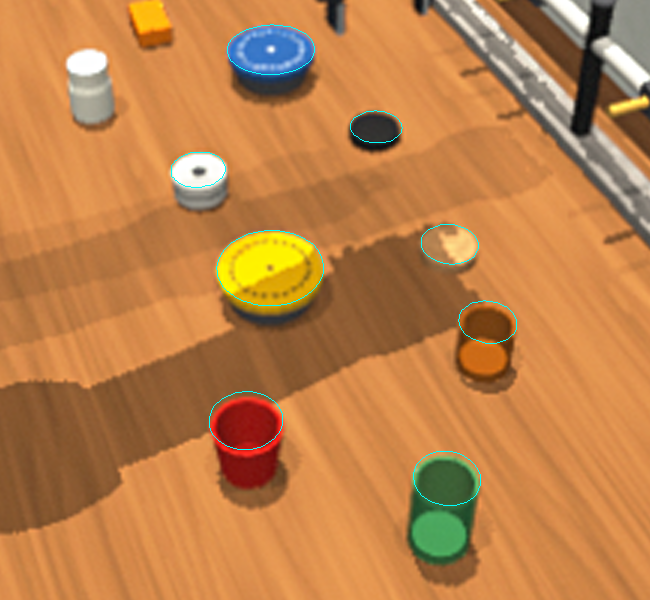

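The overlays fit to about 1 px in scene, but the side picture runs about 1 px high. All heights match the text within 5 mm. I'll refine from wrist views on the way.

>>> jog_arm(commands=[[85, 45, 0, 0, 0], [85, 45, 0, 0, 0], [85, 45, 0, 0, 0], [85, 45, 0, 0, 0], [85, 0, 0, 0, 0]])

```text
time_s: 0.65
eef_pos: [0.6234, 0.1875, 0.2307]
ee_rot: [[-0.008, 1.0, -0.001], [1.0, 0.008, 0.003], [0.003, -0.001, -1.0]]
ft_force: [0.5, -0.4, -0.0]
width: 0.0845
grip_force: 0.0
```

Run:
```python
from h import *
pickle.dump(snap("wrist"),open("w1.pkl","wb"))
```

>>> jog_arm(commands=[[85, -50, -10, 0, 0], [85, -50, -10, 0, 0], [85, -50, -10, 0, 0], [85, -50, -10, 0, 0], [85, -50, -10, 0, 0]])

```text
time_s: 1.2
eef_pos: [0.5749, -0.0681, 0.2313]
ee_rot: [[0.001, 1.0, -0.0], [1.0, -0.001, -0.0], [-0.0, -0.0, -1.0]]
ft_force: [1.6, -0.4, 0.1]
width: 0.0847
grip_force: 0.0
```

>>> jog_arm(commands=[[85, -50, -10, 0, 0], [85, -50, -10, 0, 0], [85, -50, -10, 0, 0], [85, 0, 0, 0, 0], [85, 0, 0, 0, 0]])

```text
time_s: 1.7
eef_pos: [0.5456, -0.2142, 0.2311]
ee_rot: [[0.004, 1.0, -0.001], [1.0, -0.004, -0.0], [-0.0, -0.001, -1.0]]
ft_force: [0.1, 1.1, 0.2]
width: 0.0848
grip_force: 0.0
```

Run:
```python
from h import *
pickle.dump(snap("wrist"),open("w2.pkl","wb"))
W=[pickle.load(open("s0.pkl","rb"))["wrist"]]+[pickle.load(open(f"w{i}.pkl","rb")) for i in(1,2)]
P=dict(blue=(.6104,.2689,.04,55),yellow=(.4653,-.0949,.04,55),riser=(.4517,.0932,.03,31),rubber=(.6798,.1036,.014,31),cork=(.6658,-.112,.014,31),amber=(.6258,-.2611,.055,28),green=(.4921,-.4285,.085,28))
t=np.linspace(0,6.283,60); tiles=[]
for k,(x,y,z,r) in P.items():
    for i,c in enumerate(W):
        u,v=proj(c,[x,y,z])[0]
        if not(-20<u<530 and -20<v<400): print(k,i,"out",u.round(),v.round());continue
        x0,y0=int(round(u))-33,int(round(v))-33
        im=c["color"].copy()
        M=np.float32([[3,0,-3*x0],[0,3,-3*y0]])
        t_=cv2.warpAffine(im,M,(198,198),flags=cv2.INTER_CUBIC)
        C=np.c_[x+r/1e3*np.cos(t),y+r/1e3*np.sin(t),t*0+z]
        cv2.polylines(t_,[np.int32((proj(c,C)-[x0,y0])*3)],True,(255,255,0),1)
        cv2.putText(t_,f"{k}{i}",(2,12),0,.45,(255,255,255),1)
        tiles.append(t_); print(k,i,"x0",x0,y0)
while len(tiles)%4: tiles.append(np.zeros((198,198,3),np.uint8))
rows=[np.hstack(tiles[i:i+4]) for i in range(0,len(tiles),4)]
print(len(rows)); 
for j in range(0,len(rows),3): cv2.imwrite(f"pics/w_{j}.png",np.vstack(rows[j:j+3]))
```

```text
blue 0 out 236.0 -138.0
blue 1 x0 207 50
blue 2 out 314.0 -285.0
yellow 0 x0 75 218
yellow 1 x0 94 350
yellow 2 x0 133 9
riser 0 x0 45 40
riser 1 x0 67 213
riser 2 out 146.0 -171.0
rubber 0 x0 274 28
rubber 1 x0 268 201
rubber 2 out 394.0 -168.0
cork 0 x0 254 222
cork 1 x0 249 347
cork 2 x0 336 30
amber 0 x0 220 349
amber 1 out 251.0 482.0
amber 2 x0 299 182
green 0 out 152.0 492.0
green 1 out 165.0 563.0
green 2 x0 170 337
4
```

View pics/w_0.png

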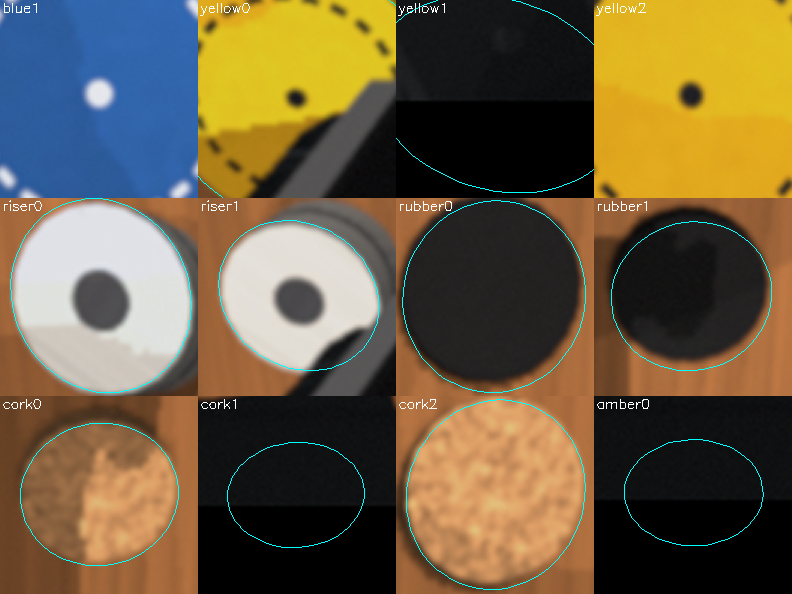

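View pics/w_3.png

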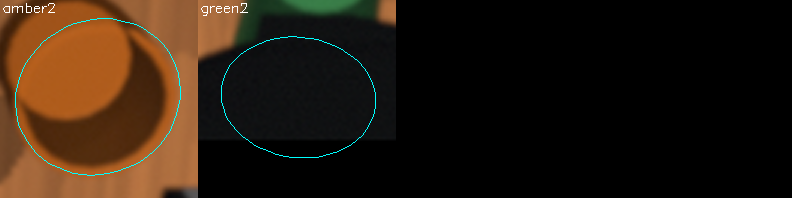

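Wrist crops: blue dot at (99,94) local, yellow dots at (98,98) and (97,95), riser dots at (101,102) and (101,103). The pads lie slightly up of their overlays, and amber slightly left and up. Green needs a closer view.

Run:
```python
from h import *
S=pickle.load(open("s0.pkl","rb"))
W=[S["wrist"]]+[pickle.load(open(f"w{i}.pkl","rb")) for i in(1,2)]
O={("blue",1):(207,50,99,94),("yellow",0):(75,218,98,98),("yellow",2):(133,9,97,95),("riser",0):(45,40,101,102),("riser",1):(67,213,101,103),("rubber",0):(274,28,96,94),("rubber",1):(268,201,95,89),("cork",0):(254,222,99,97),("cork",2):(336,30,100,97),("amber",2):(299,182,93,95)}
Z=dict(blue=.04,yellow=.04,riser=.03,rubber=.014,cork=.014,amber=.055)
for k in Z:
    ob=[(W[i],(a+u/3,b+v/3)) for (n,i),(a,b,u,v) in O.items() if n==k]
    print(k,[atz(c,p,Z[k])[:2].round(4).tolist() for c,p in ob], tri(ob)[0].round(4) if len(ob)>1 else "")
x,e=tri([(W[1],(207+33,50+94/3)),(S["scene"],np.array((513,249))*.64)]);print(x,e)
```

```text
blue [[0.6108, 0.2708]] 
yellow [[0.4646, -0.0943], [0.4648, -0.0939]] [ 0.4649 -0.094   0.0406]
riser [[0.4519, 0.0924], [0.4517, 0.0917]] [0.4524 0.0923 0.0312]
rubber [[0.6789, 0.1056], [0.6785, 0.1082]] [0.6795 0.1062 0.009 ]
cork [[0.6655, -0.1106], [0.6656, -0.1109]] [ 0.6657 -0.1109  0.0135]
amber [[0.624, -0.2598]] 
[0.6116116  0.27104354 0.04206656] [0.0008088500235875318, 0.000808850023587447]
```

>>> jog_arm(commands=[[85, -50, 0, 0, 0], [85, -50, 0, 0, 0], [85, -50, 0, 0, 0], [85, 0, 0, 0, 0], [85, 0, 0, 0, 0]])

```text
time_s: 2.25
eef_pos: [0.5466, -0.3621, 0.2307]
ee_rot: [[0.0, 1.0, -0.001], [1.0, -0.0, 0.001], [0.001, -0.001, -1.0]]
ft_force: [0.6, 1.7, 0.3]
width: 0.0852
grip_force: 0.0
```

Run:
```python
from h import *
c=snap("wrist");pickle.dump(c,open("w3.pkl","wb"))
W2=pickle.load(open("w2.pkl","rb"))
t=np.linspace(0,6.283,60);T=[]
for cc,k,(x,y,z) in ((W2,"amber",(.6258,-.2611,.055)),(c,"amber",(.6258,-.2611,.055)),(c,"green",(.4921,-.4285,.085))):
    u,v=proj(cc,[x,y,z])[0];x0,y0=int(round(u))-50,int(round(v))-50
    m=cv2.warpAffine(cc["color"],np.float32([[4,0,-4*x0],[0,4,-4*y0]]),(400,400),flags=cv2.INTER_CUBIC)[:, :]
    C=np.c_[x+.028*np.cos(t),y+.028*np.sin(t),t*0+z]
    cv2.polylines(m,[np.int32((proj(cc,C)-[x0,y0])*4)],True,(255,255,0),1)
    T.append(cv2.resize(m,(266,266)) if 0 else m);print(k,x0,y0,robot.state()["eef_pos"].round(4))
cv2.imwrite("pics/g.png",np.hstack(T)[:, 0:800]);cv2.imwrite("pics/g2.png",T[2])
```

```text
amber 282 165 [ 0.5471 -0.3608  0.2309]
amber 290 10 [ 0.5471 -0.3608  0.2309]
green 144 196 [ 0.5471 -0.3608  0.2309]
```

View pics/g.png

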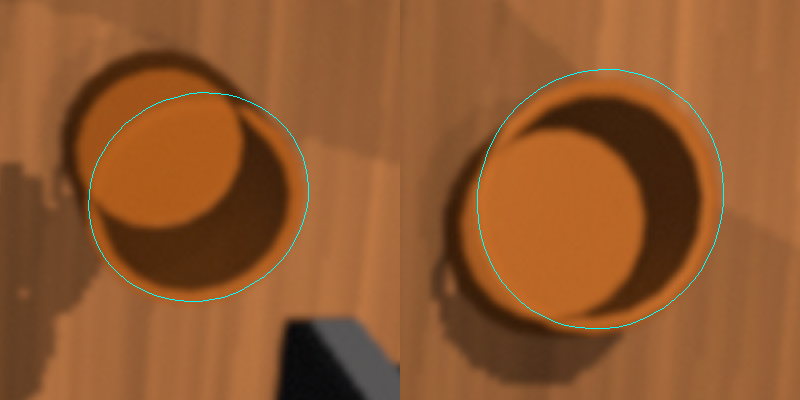

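View pics/g2.png

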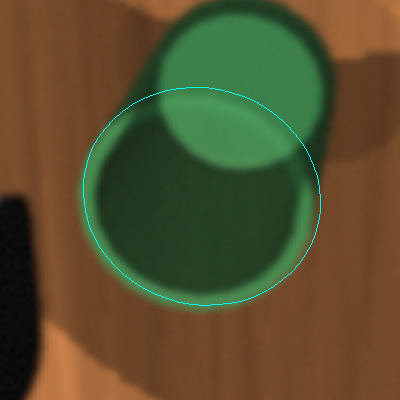

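Amber's rim fits within about 1 mm and green's is about 1 mm left of the overlay. Targets: blue (.611,.271), yellow (.465,-.094), riser (.452,.092), rubber (.679,.106), cork (.666,-.111), amber (.625,-.261), green (.491,-.4285). Cork first.

>>> jog_arm(commands=[[85, 50, 24, 0, 0], [85, 50, 24, 0, 0], [85, 50, 24, 0, 0], [85, 50, 24, 0, 0], [85, 50, 23, 0, 0]])

```text
time_s: 2.8
eef_pos: [0.6546, -0.132, 0.2317]
ee_rot: [[-0.003, 1.0, 0.0], [1.0, 0.003, 0.001], [0.001, 0.0, -1.0]]
ft_force: [-0.0, 1.0, -0.3]
width: 0.085
grip_force: 0.0
```

>>> jog_arm(commands=[[85, 0, 0, 40, 0], [85, 0, 0, 40, 0], [85, 0, 0, 40, 0], [85, 0, 0, 30, 0], [85, 0, 0, 0, 0]])

```text
time_s: 3.3
eef_pos: [0.6517, -0.1337, 0.0775]
ee_rot: [[-0.003, 1.0, -0.006], [1.0, 0.003, 0.002], [0.002, -0.006, -1.0]]
ft_force: [-0.9, 0.1, 0.7]
width: 0.0849
grip_force: 0.0
```

>>> jog_arm(commands=[[85, 0, 0, 0, 0], [85, 0, 0, 0, 0]])

```text
time_s: 3.5
eef_pos: [0.6552, -0.1359, 0.0836]
ee_rot: [[-0.001, 1.0, 0.003], [1.0, 0.001, -0.0], [-0.0, 0.003, -1.0]]
ft_force: [0.6, -0.6, 1.0]
width: 0.0849
grip_force: 0.0
```

>>> jog_arm(commands=[[85, 25, 10, 0, 0], [85, 0, 0, 25, 0], [85, 0, 0, 20, 0], [85, 0, 0, 15, 0], [85, 0, 0, 0, 0]])

```text
time_s: 4.0
eef_pos: [0.6635, -0.1114, 0.0206]
ee_rot: [[-0.0, 1.0, -0.001], [1.0, 0.0, 0.0], [0.0, -0.001, -1.0]]
ft_force: [0.0, -0.2, 0.2]
width: 0.0849
grip_force: 0.0
```

>>> jog_arm(commands=[[85, 0, 0, 0, 0], [85, 0, 0, 0, 0]])

```text
time_s: 4.2
eef_pos: [0.6648, -0.1117, 0.0227]
ee_rot: [[0.0, 1.0, 0.002], [1.0, -0.0, -0.0], [-0.0, 0.002, -1.0]]
ft_force: [-0.4, -0.7, -0.5]
width: 0.0849
grip_force: 0.0
```

Down to about -2 mm (with fingers open, the tips sit roughly 13 to 6 mm higher), then close and lift 80 mm.

>>> jog_arm(commands=[[85, 1, 1, 10, 0], [85, 0, 0, 10, 0], [85, 0, 0, 4, 0], [85, 0, 0, 0, 0], [85, 0, 0, 0, 0]])

```text
time_s: 4.7
eef_pos: [0.6649, -0.1105, -0.0029]
ee_rot: [[0.0, 1.0, -0.0], [1.0, -0.0, -0.0], [-0.0, -0.0, -1.0]]
ft_force: [0.3, 0.7, 0.6]
width: 0.085
grip_force: 0.0
```

>>> jog_arm(commands=[[50, 0, 0, 0, 0], [50, 0, 0, 0, 0], [50, 0, 0, 0, 0], [50, 0, 0, 0, 0], [50, 0, 0, 0, 0]])

```text
time_s: 5.2
eef_pos: [0.6653, -0.1106, -0.0018]
ee_rot: [[0.0, 1.0, 0.001], [1.0, -0.0, -0.0], [-0.0, 0.001, -1.0]]
ft_force: [-3.8, 0.4, 8.9]
width: 0.0595
grip_force: 63.4
```

>>> jog_arm(commands=[[50, 0, 0, -10, 0], [50, 0, 0, -25, 0], [50, 0, 0, -30, 0], [50, 0, 0, -15, 0], [50, 0, 0, 0, 0]])

```text
time_s: 5.7
eef_pos: [0.6663, -0.1107, 0.0801]
ee_rot: [[0.0, 1.0, 0.004], [1.0, -0.0, -0.001], [-0.001, 0.004, -1.0]]
ft_force: [0.2, -0.6, -0.3]
width: 0.0596
grip_force: 64.5
```

>>> jog_arm(commands=[[50, 4, -40, 0, 0], [50, 4, -40, 0, 0], [50, 4, -40, 0, 0], [50, 4, -40, 0, 0], [50, 1, -40, 0, 0]])

```text
time_s: 6.2
eef_pos: [0.4628, -0.093, 0.0766]
ee_rot: [[-0.001, 1.0, -0.001], [1.0, 0.001, 0.0], [0.0, -0.001, -1.0]]
ft_force: [0.5, -0.1, -0.5]
width: 0.059
grip_force: 64.6
```

>>> jog_arm(commands=[[50, 0, 0, 0, 0], [50, 0, 0, 0, 0], [50, 0, 0, 0, 0]])

```text
time_s: 6.5
eef_pos: [0.4658, -0.0935, 0.0772]
ee_rot: [[-0.0, 1.0, 0.0], [1.0, 0.0, -0.0], [-0.0, 0.0, -1.0]]
ft_force: [0.2, 0.1, 0.5]
width: 0.0597
grip_force: 64.6
```

>>> jog_arm(commands=[[50, -1, -1, 15, 0], [50, 0, 0, 15, 0], [50, 0, 0, 7, 0], [50, 0, 0, 0, 0], [50, 0, 0, 0, 0]])

```text
time_s: 7.0
eef_pos: [0.4644, -0.0945, 0.0404]
ee_rot: [[-0.0, 1.0, -0.0], [1.0, 0.0, -0.0], [-0.0, -0.0, -1.0]]
ft_force: [0.2, 0.0, -0.3]
width: 0.0597
grip_force: 64.6
```

>>> jog_arm(commands=[[50, 0, 0, 1, 0], [50, 0, 0, 0, 0], [50, 0, 0, 0, 0]])

```text
time_s: 7.3
eef_pos: [0.4642, -0.0945, 0.0396]
ee_rot: [[-0.0, 1.0, 0.0], [1.0, 0.0, -0.0], [-0.0, 0.0, -1.0]]
ft_force: [0.3, 0.5, -0.1]
width: 0.0594
grip_force: 64.6
```

Down another 1 mm to touch, release, lift, and go toward green at (.491,-.4285).

>>> jog_arm(commands=[[50, 0, 0, 1, 0], [50, 0, 0, 0, 0]])

```text
time_s: 7.5
eef_pos: [0.464, -0.0945, 0.0383]
ee_rot: [[-0.0, 1.0, -0.0], [1.0, 0.0, -0.0], [-0.0, -0.0, -1.0]]
ft_force: [0.8, 0.1, 0.6]
width: 0.0595
grip_force: 64.6
```

>>> jog_arm(commands=[[70, 0, 0, 0, 0], [85, 0, 0, 0, 0], [85, 0, 0, 0, 0], [85, 0, 0, 0, 0], [85, 0, 0, 0, 0]])

```text
time_s: 8.0
eef_pos: [0.464, -0.0945, 0.0383]
ee_rot: [[0.0, 1.0, -0.0], [1.0, -0.0, -0.0], [-0.0, -0.0, -1.0]]
ft_force: [0.4, -0.2, 0.2]
width: 0.0846
grip_force: 0.0
```

>>> jog_arm(commands=[[85, 0, 0, -40, 0], [85, 0, 0, -40, 0], [85, 0, 0, -40, 0], [85, 0, 0, -40, 0], [85, 0, 0, 0, 0]])

```text
time_s: 8.5
eef_pos: [0.4661, -0.0949, 0.2031]
ee_rot: [[0.0, 1.0, 0.007], [1.0, -0.0, -0.001], [-0.001, 0.007, -1.0]]
ft_force: [-0.0, 0.1, -0.9]
width: 0.085
grip_force: 0.0
```

Run:
```python
from h import *
c=snap("wrist");x,y,z=.4648,-.094,.04
u,v=proj(c,[x,y,z])[0];x0,y0=int(round(u))-75,int(round(v))-75
m=cv2.warpAffine(c["color"],np.float32([[4,0,-4*x0],[0,4,-4*y0]]),(600,600),flags=cv2.INTER_CUBIC)
t=np.linspace(0,6.283,60)
for r,zz in((.055,.04),(.031,.054)):
    C=np.c_[x+r*np.cos(t),y+r*np.sin(t),t*0+zz]
    cv2.polylines(m,[np.int32((proj(c,C)-[x0,y0])*4)],True,(255,0,255),1)
cv2.imwrite("pics/c.png",m);print(robot.state()["eef_pos"])
```

```text
[ 0.46513225 -0.09465379  0.2006035 ]
```

View pics/c.png

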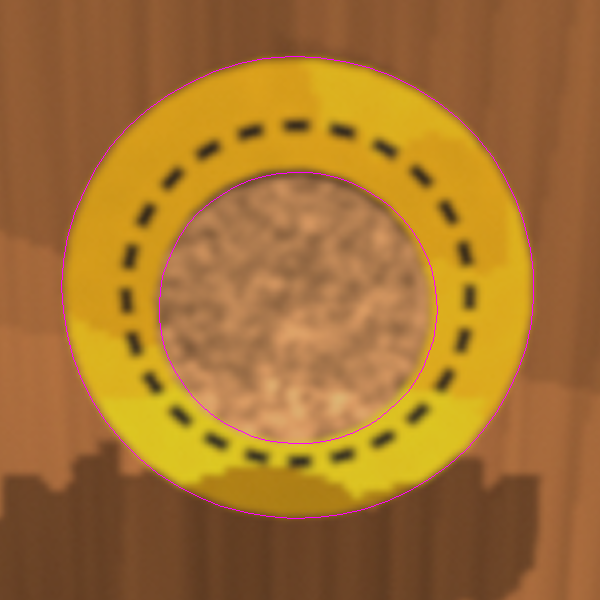

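The cork is centred to within 1 mm. Its outline matches the prediction. Now green.

>>> jog_arm(commands=[[85, -45, 4, 0, 0], [85, -45, 4, 0, 0], [85, -45, 4, 0, 0], [85, -45, 4, 0, 0], [85, -45, 4, 0, 0]])

```text
time_s: 9.05
eef_pos: [0.4835, -0.3211, 0.1972]
ee_rot: [[-0.0, 1.0, -0.001], [1.0, 0.0, 0.001], [0.001, -0.001, -1.0]]
ft_force: [1.0, 1.0, -0.7]
width: 0.0852
grip_force: 0.0
```

>>> jog_arm(commands=[[85, -45, 4, 0, 0], [85, -45, 4, 0, 0], [85, -15, 0, 0, 0], [85, 0, 0, 0, 0], [85, 0, 0, 0, 0]])

```text
time_s: 9.55
eef_pos: [0.4918, -0.4236, 0.1972]
ee_rot: [[-0.0, 1.0, -0.001], [1.0, 0.0, 0.001], [0.001, -0.001, -1.0]]
ft_force: [-0.3, -0.3, -0.7]
width: 0.0852
grip_force: 0.0
```

>>> jog_arm(commands=[[85, -5, -1, 35, 0], [85, 0, 0, 35, 0], [85, 0, 0, 30, 0], [85, 0, 0, 0, 0], [85, 0, 0, 0, 0]])

```text
time_s: 10.05
eef_pos: [0.4915, -0.4286, 0.099]
ee_rot: [[-0.001, 1.0, -0.0], [1.0, 0.001, 0.0], [0.0, -0.0, -1.0]]
ft_force: [-0.2, 0.5, 0.5]
width: 0.0848
grip_force: 0.0
```

```bash
python3 -c "
from h import *
print(robot.state()['eef_pos'])"
```

```text
[ 0.49145412 -0.42857309  0.09897999]
```

>>> jog_arm(commands=[[85, 0, 0, 20, 0], [85, 0, 0, 20, 0], [85, 0, 0, 14, 0], [85, 0, 0, 0, 0], [85, 0, 0, 0, 0]])

```text
time_s: 10.55
eef_pos: [0.4915, -0.4298, 0.0455]
ee_rot: [[-0.0, 1.0, 0.001], [1.0, 0.0, -0.001], [-0.001, 0.001, -1.0]]
ft_force: [0.4, 0.2, 0.3]
width: 0.0853
grip_force: 0.0
```

>>> jog_arm(commands=[[70, 0, 0, 0, 0], [62, 0, 0, 0, 0], [45, 0, 0, 0, 0], [45, 0, 0, 0, 0], [45, 0, 0, 0, 0]])

```text
time_s: 11.05
eef_pos: [0.4913, -0.4298, 0.0453]
ee_rot: [[0.0, 1.0, 0.001], [1.0, -0.0, -0.001], [-0.001, 0.001, -1.0]]
ft_force: [-1.7, 2.7, 10.2]
width: 0.0537
grip_force: 62.3
```

>>> jog_arm(commands=[[45, 0, 0, 0, 0], [45, 0, 0, -10, 0], [45, 0, 0, -25, 0], [45, 0, 0, -30, 0], [45, 0, 0, -25, 0]])

```text
time_s: 11.55
eef_pos: [0.491, -0.4296, 0.1363]
ee_rot: [[0.0, 1.0, 0.0], [1.0, -0.0, -0.0], [-0.0, 0.0, -1.0]]
ft_force: [0.1, -1.7, -2.3]
width: 0.0535
grip_force: 64.0
```

>>> jog_arm(commands=[[45, 0, 0, -10, 0], [45, 0, 0, 0, 0], [45, 0, 0, 0, 0]])

```text
time_s: 11.85
eef_pos: [0.4906, -0.4291, 0.1433]
ee_rot: [[-0.0, 1.0, -0.001], [1.0, 0.0, 0.001], [0.001, -0.001, -1.0]]
ft_force: [-0.2, -0.3, -3.1]
width: 0.054
grip_force: 64.1
```

>>> jog_arm(commands=[[45, 25, -2, 0, 0], [45, 38, -3, 0, 0], [45, 38, -3, 0, 0], [45, 38, -3, 0, 0], [45, 38, -3, 0, 0]])

```text
time_s: 12.35
eef_pos: [0.476, -0.2507, 0.1429]
ee_rot: [[-0.0, 1.0, -0.002], [1.0, 0.0, 0.001], [0.001, -0.002, -1.0]]
ft_force: [1.1, -0.4, -2.5]
width: 0.054
grip_force: 64.1
```

>>> jog_arm(commands=[[45, 38, -3, 0, 0], [45, 38, -3, 0, 0], [45, 38, -3, 0, 0], [45, 25, -2, 0, 0], [45, 10, -1, 0, 0]])

```text
time_s: 12.85
eef_pos: [0.4641, -0.1009, 0.1432]
ee_rot: [[-0.003, 1.0, -0.002], [1.0, 0.003, 0.001], [0.001, -0.002, -1.0]]
ft_force: [-0.6, -0.4, -2.0]
width: 0.0541
grip_force: 64.1
```

>>> jog_arm(commands=[[45, 0, 0, 0, 0], [45, 0, 0, 0, 0], [45, 0, 0, 0, 0]])

```text
time_s: 13.15
eef_pos: [0.4648, -0.1048, 0.144]
ee_rot: [[0.002, 1.0, -0.001], [1.0, -0.002, -0.0], [-0.0, -0.001, -1.0]]
ft_force: [-0.1, -0.9, -2.8]
width: 0.0542
grip_force: 64.1
```

>>> jog_arm(commands=[[45, 9, 0, 15, 0], [45, 0, 0, 15, 0], [45, 0, 0, 10, 0], [45, 0, 0, 0, 0], [45, 0, 0, 0, 0]])

```text
time_s: 13.65
eef_pos: [0.4651, -0.0951, 0.1045]
ee_rot: [[0.001, 1.0, -0.0], [1.0, -0.001, -0.0], [-0.0, -0.0, -1.0]]
ft_force: [0.4, -0.1, -2.2]
width: 0.0541
grip_force: 64.2
```

>>> jog_arm(commands=[[45, 0, 0, 2, 0], [45, 0, 0, 0, 0], [45, 0, 0, 0, 0]])

```text
time_s: 13.95
eef_pos: [0.4651, -0.0946, 0.1026]
ee_rot: [[0.0, 1.0, 0.0], [1.0, -0.0, -0.0], [-0.0, 0.0, -1.0]]
ft_force: [0.7, 0.3, -3.3]
width: 0.0539
grip_force: 64.2
```

>>> jog_arm(commands=[[45, 0, 0, 2, 0], [45, 0, 0, 0, 0], [45, 0, 0, 0, 0]])

```text
time_s: 14.25
eef_pos: [0.4649, -0.0945, 0.1002]
ee_rot: [[-0.0, 1.0, -0.0], [1.0, 0.0, -0.0], [-0.0, -0.0, -1.0]]
ft_force: [-0.4, 0.4, -1.8]
width: 0.054
grip_force: 64.2
```

>>> jog_arm(commands=[[45, 0, 0, 1, 0], [45, 0, 0, 0, 0], [45, 0, 0, 0, 0]])

```text
time_s: 14.55
eef_pos: [0.465, -0.0945, 0.0993]
ee_rot: [[0.0, 1.0, 0.0], [1.0, -0.0, -0.0], [-0.0, 0.0, -1.0]]
ft_force: [-0.5, -0.0, 0.8]
width: 0.0543
grip_force: 64.4
```

Weight has been taken up, so it's in contact. Release and lift, then on to the rubber pad.

>>> jog_arm(commands=[[62, 0, 0, 0, 0], [85, 0, 0, 0, 0], [85, 0, 0, 0, 0], [85, 0, 0, 0, 0], [85, 0, 0, -10, 0]])

```text
time_s: 15.05
eef_pos: [0.4643, -0.0944, 0.1088]
ee_rot: [[-0.0, 1.0, -0.002], [1.0, 0.0, 0.0], [0.0, -0.002, -1.0]]
ft_force: [-0.4, -0.5, 0.5]
width: 0.0851
grip_force: 0.0
```

>>> jog_arm(commands=[[85, 0, 0, -40, 0], [85, 0, 0, -40, 0], [85, 0, 0, -40, 0], [85, 0, 0, 0, 0], [85, 0, 0, 0, 0]])

```text
time_s: 15.55
eef_pos: [0.4653, -0.0945, 0.2306]
ee_rot: [[-0.0, 1.0, 0.002], [1.0, 0.0, -0.0], [-0.0, 0.002, -1.0]]
ft_force: [-0.9, -1.0, -0.4]
width: 0.0848
grip_force: 0.0
```

>>> jog_arm(commands=[[85, 40, 40, 0, 0], [85, 40, 40, 0, 0], [85, 40, 40, 0, 0], [85, 40, 40, 0, 0], [85, 40, 40, 0, 0]])

```text
time_s: 16.05
eef_pos: [0.6424, 0.0838, 0.2281]
ee_rot: [[0.0, 1.0, -0.002], [1.0, -0.0, -0.0], [-0.0, -0.002, -1.0]]
ft_force: [-0.3, -0.5, 0.1]
width: 0.0851
grip_force: 0.0
```

>>> jog_arm(commands=[[85, 0, 0, 0, 0], [85, 0, 0, 0, 0], [85, 0, 0, 0, 0]])

```text
time_s: 16.35
eef_pos: [0.6411, 0.0813, 0.2285]
ee_rot: [[0.001, 1.0, -0.002], [1.0, -0.001, -0.001], [-0.001, -0.002, -1.0]]
ft_force: [-0.4, -0.3, 0.1]
width: 0.085
grip_force: 0.0
```

>>> jog_arm(commands=[[85, 25, 38, 0, 0], [85, 0, 0, 40, 0], [85, 0, 0, 40, 0], [85, 0, 0, 40, 0], [85, 0, 0, 0, 0]])

```text
time_s: 16.85
eef_pos: [0.6764, 0.1055, 0.1043]
ee_rot: [[0.001, 1.0, -0.008], [1.0, -0.001, -0.002], [-0.002, -0.008, -1.0]]
ft_force: [-0.5, -1.1, 0.5]
width: 0.0848
grip_force: 0.0
```

>>> jog_arm(commands=[[85, 0, 0, 0, 0], [85, 0, 0, 0, 0]])

```text
time_s: 17.05
eef_pos: [0.6809, 0.107, 0.1121]
ee_rot: [[0.001, 1.0, 0.003], [1.0, -0.001, 0.0], [0.0, 0.003, -1.0]]
ft_force: [-0.4, 0.5, 0.5]
width: 0.0853
grip_force: 0.0
```

Run:
```python
from h import *
c=snap("wrist");x,y,z=.679,.106,.014
u,v=proj(c,[x,y,z])[0];x0,y0=int(round(u))-75,int(round(v))-75
m=cv2.warpAffine(c["color"],np.float32([[4,0,-4*x0],[0,4,-4*y0]]),(600,600),flags=cv2.INTER_CUBIC)
t=np.linspace(0,6.283,60)
C=np.c_[x+.031*np.cos(t),y+.031*np.sin(t),t*0+z]
cv2.polylines(m,[np.int32((proj(c,C)-[x0,y0])*4)],True,(255,255,0),1)
cv2.imwrite("pics/r.png",m);print(robot.state()["eef_pos"],x0,y0)
print([(a,atz(c,(x0+75+a[0]/4,y0+75+a[1]/4),z).round(4)) for a in((0,0),(10,0),(0,10))])
```

```text
[0.68093671 0.10715115 0.11208957] 174 118
[((0, 0), array([0.6788, 0.106 , 0.014 ])), ((10, 0), array([0.6807, 0.106 , 0.014 ])), ((0, 10), array([0.6788, 0.104 , 0.014 ]))]
```

View pics/r.png

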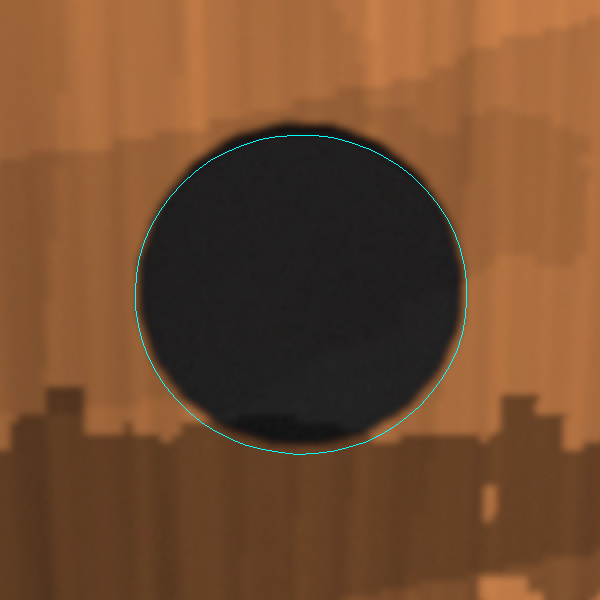

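The rubber disc spans x 140–463 and y 123–443, which is about 2 mm further +y than the overlay, so its centre is (.679,.108).

>>> jog_arm(commands=[[85, 1, -2, 25, 0], [85, 0, 0, 25, 0], [85, 0, 0, 25, 0], [85, 0, 0, 15, 0], [85, 0, 0, 0, 0]])

```text
time_s: 17.6
eef_pos: [0.6773, 0.1081, 0.0185]
ee_rot: [[0.0, 1.0, -0.001], [1.0, -0.0, -0.0], [-0.0, -0.001, -1.0]]
ft_force: [0.8, -0.8, 0.6]
width: 0.0852
grip_force: 0.0
```

>>> jog_arm(commands=[[85, 0, 0, 0, 0], [85, 0, 0, 0, 0]])

```text
time_s: 17.8
eef_pos: [0.6787, 0.1084, 0.021]
ee_rot: [[0.0, 1.0, 0.002], [1.0, -0.0, 0.0], [0.0, 0.002, -1.0]]
ft_force: [0.8, -0.1, 0.8]
width: 0.0852
grip_force: 0.0
```

>>> jog_arm(commands=[[85, 0, 0, 10, 0], [85, 0, 0, 9, 0], [85, 0, 0, 3, 0], [85, 0, 0, 0, 0], [85, 0, 0, 0, 0]])

```text
time_s: 18.3
eef_pos: [0.6778, 0.1082, -0.0028]
ee_rot: [[-0.0, 1.0, -0.0], [1.0, 0.0, -0.0], [-0.0, -0.0, -1.0]]
ft_force: [-0.4, 0.5, -0.3]
width: 0.0851
grip_force: 0.0
```

>>> jog_arm(commands=[[50, 0, 0, 0, 0], [50, 0, 0, 0, 0], [50, 0, 0, 0, 0], [50, 0, 0, 0, 0], [50, 0, 0, 0, 0]])

```text
time_s: 18.8
eef_pos: [0.6781, 0.1083, -0.0019]
ee_rot: [[0.0, 1.0, 0.001], [1.0, -0.0, 0.0], [0.0, 0.001, -1.0]]
ft_force: [-2.7, -0.3, 8.6]
width: 0.0596
grip_force: 63.6
```

>>> jog_arm(commands=[[50, 0, 0, -10, 0], [50, 0, 0, -25, 0], [50, 0, 0, -30, 0], [50, 0, 0, -15, 0], [50, 0, 0, 0, 0]])

```text
time_s: 19.3
eef_pos: [0.6791, 0.1085, 0.0801]
ee_rot: [[0.0, 1.0, 0.004], [1.0, -0.0, 0.001], [0.001, 0.004, -1.0]]
ft_force: [1.3, 0.5, -0.6]
width: 0.0594
grip_force: 64.6
```

>>> jog_arm(commands=[[50, 35, -15, 0, 0], [50, 35, -15, 0, 0], [50, 35, -15, 0, 0], [50, 35, -14, 0, 0], [50, 22, -10, 0, 0]])

```text
time_s: 19.8
eef_pos: [0.6067, 0.2733, 0.0763]
ee_rot: [[-0.003, 1.0, -0.002], [1.0, 0.003, 0.001], [0.001, -0.002, -1.0]]
ft_force: [0.5, 0.2, -0.6]
width: 0.0598
grip_force: 64.6
```

>>> jog_arm(commands=[[50, 0, 0, 0, 0], [50, 0, 0, 0, 0], [50, 0, 0, 0, 0]])

```text
time_s: 20.1
eef_pos: [0.6091, 0.2688, 0.0767]
ee_rot: [[0.001, 1.0, -0.0], [1.0, -0.001, -0.001], [-0.001, -0.0, -1.0]]
ft_force: [-0.4, -0.6, -1.0]
width: 0.0598
grip_force: 64.6
```

>>> jog_arm(commands=[[50, 2, 2, 15, 0], [50, 0, 0, 15, 0], [50, 0, 0, 6, 0], [50, 0, 0, 0, 0], [50, 0, 0, 0, 0]])

```text
time_s: 20.6
eef_pos: [0.6107, 0.2721, 0.0409]
ee_rot: [[0.0, 1.0, -0.001], [1.0, -0.0, -0.0], [-0.0, -0.001, -1.0]]
ft_force: [0.1, -0.7, -0.8]
width: 0.0595
grip_force: 64.7
```

>>> jog_arm(commands=[[50, 0, 0, 1, 0], [50, 0, 0, 0, 0], [50, 0, 0, 0, 0]])

```text
time_s: 20.9
eef_pos: [0.6108, 0.2723, 0.0405]
ee_rot: [[-0.0, 1.0, 0.0], [1.0, 0.0, 0.0], [0.0, 0.0, -1.0]]
ft_force: [0.1, -0.5, -0.7]
width: 0.0593
grip_force: 64.7
```

>>> jog_arm(commands=[[50, -1, 0, 2, 0], [50, 0, 0, 0, 0], [50, 0, 0, 0, 0]])

```text
time_s: 21.2
eef_pos: [0.6107, 0.2712, 0.0382]
ee_rot: [[-0.0, 1.0, -0.0], [1.0, 0.0, -0.0], [-0.0, -0.0, -1.0]]
ft_force: [-0.0, 0.5, -0.5]
width: 0.0594
grip_force: 65.0
```

>>> jog_arm(commands=[[70, 0, 0, 0, 0], [85, 0, 0, 0, 0], [85, 0, 0, 0, 0], [85, 0, 0, 0, 0], [85, 0, 0, 0, 0]])

```text
time_s: 21.7
eef_pos: [0.6107, 0.2713, 0.0383]
ee_rot: [[-0.0, 1.0, -0.0], [1.0, 0.0, -0.0], [-0.0, -0.0, -1.0]]
ft_force: [-0.8, 0.7, -0.2]
width: 0.0849
grip_force: 0.0
```

>>> jog_arm(commands=[[85, 0, 0, -35, 0], [85, 0, 0, -35, 0], [85, 0, 0, -35, 0], [85, 0, 0, -35, 0], [85, 0, 0, 0, 0]])

```text
time_s: 22.2
eef_pos: [0.6128, 0.2721, 0.1835]
ee_rot: [[0.0, 1.0, 0.007], [1.0, -0.0, 0.003], [0.003, 0.007, -1.0]]
ft_force: [0.7, 0.2, 1.1]
width: 0.0851
grip_force: 0.0
```

Run:
```python
from h import *
S=pickle.load(open("s0.pkl","rb"));print("jar",atz(S["side"],np.array((307,240))*.64,0.005))
c=snap("wrist");x,y=.611,.271
u,v=proj(c,[x,y,.04])[0];x0,y0=int(round(u))-75,int(round(v))-75
m=cv2.warpAffine(c["color"],np.float32([[4,0,-4*x0],[0,4,-4*y0]]),(600,600),flags=cv2.INTER_CUBIC)
t=np.linspace(0,6.283,60)
for r,zz in((.055,.04),(.031,.054)):
    C=np.c_[x+r*np.cos(t),y+r*np.sin(t),t*0+zz]
    cv2.polylines(m,[np.int32((proj(c,C)-[x0,y0])*4)],True,(255,0,255),1)
cv2.imwrite("pics/b.png",m);print(robot.state()["eef_pos"])
```

```text
jar [0.37279412 0.28133057 0.005     ]
[0.6117637  0.27172607 0.180783  ]
```

View pics/b.png

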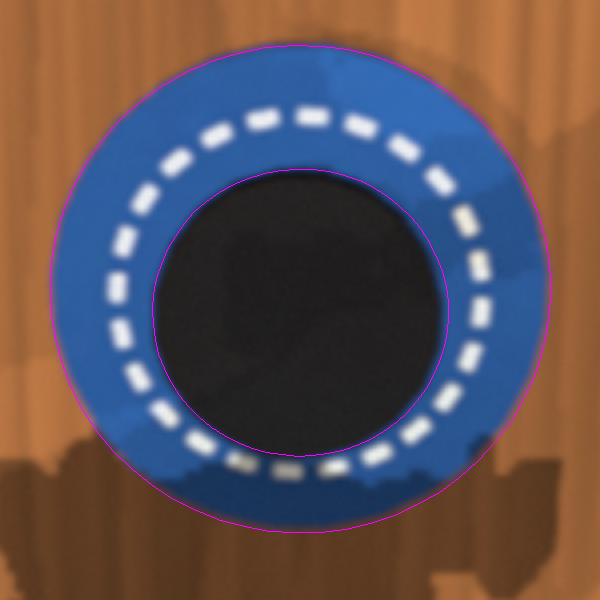

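The rubber is centred within 1 mm. Riser next.

>>> jog_arm(commands=[[85, -36, -32, 0, 0], [85, -36, -32, 0, 0], [85, -36, -32, 0, 0], [85, -36, -32, 0, 0], [85, -36, -32, 0, 0]])

```text
time_s: 22.75
eef_pos: [0.4488, 0.0899, 0.1774]
ee_rot: [[-0.0, 1.0, -0.001], [1.0, 0.0, -0.0], [-0.0, -0.001, -1.0]]
ft_force: [0.4, -0.6, -0.2]
width: 0.0854
grip_force: 0.0
```

>>> jog_arm(commands=[[85, 0, 0, 0, 0], [85, 0, 0, 30, 0], [85, 0, 0, 30, 0], [85, 0, 0, 20, 0], [85, 0, 0, 0, 0]])

```text
time_s: 23.25
eef_pos: [0.4491, 0.0909, 0.0957]
ee_rot: [[-0.0, 1.0, -0.005], [1.0, 0.0, -0.001], [-0.001, -0.005, -1.0]]
ft_force: [-0.2, -0.6, 1.4]
width: 0.0852
grip_force: 0.0
```

>>> jog_arm(commands=[[85, 0, 0, 0, 0], [85, 0, 0, 0, 0]])

```text
time_s: 23.45
eef_pos: [0.4513, 0.0915, 0.0992]
ee_rot: [[-0.0, 1.0, 0.001], [1.0, 0.0, 0.0], [0.0, 0.001, -1.0]]
ft_force: [1.0, 0.7, 0.9]
width: 0.0851
grip_force: 0.0
```

>>> jog_arm(commands=[[85, 1, 1, 30, 0], [85, 0, 0, 30, 0], [85, 0, 0, 20, 0], [85, 0, 0, 13, 0], [85, 0, 0, 0, 0]])

```text
time_s: 23.95
eef_pos: [0.4515, 0.0922, 0.0048]
ee_rot: [[-0.0, 1.0, -0.001], [1.0, 0.0, -0.0], [-0.0, -0.001, -1.0]]
ft_force: [0.7, 0.2, 0.2]
width: 0.0849
grip_force: 0.0
```

>>> jog_arm(commands=[[85, 0, 0, 0, 0], [85, 0, 0, 0, 0]])

```text
time_s: 24.15
eef_pos: [0.4525, 0.0924, 0.0064]
ee_rot: [[0.0, 1.0, 0.002], [1.0, -0.0, 0.0], [0.0, 0.002, -1.0]]
ft_force: [0.0, -0.7, 0.6]
width: 0.0852
grip_force: 0.0
```

>>> jog_arm(commands=[[50, 0, 0, 0, 0], [50, 0, 0, 0, 0], [50, 0, 0, 0, 0], [50, 0, 0, 0, 0], [50, 0, 0, 0, 0]])

```text
time_s: 24.65
eef_pos: [0.4522, 0.0924, 0.0063]
ee_rot: [[0.0, 1.0, 0.001], [1.0, -0.0, 0.0], [0.0, 0.001, -1.0]]
ft_force: [-4.0, -0.6, 19.0]
width: 0.0606
grip_force: 60.3
```

>>> jog_arm(commands=[[50, 0, 0, -10, 0], [50, 0, 0, -30, 0], [50, 0, 0, -35, 0], [50, 0, 0, -30, 0], [50, 0, 0, -15, 0]])

```text
time_s: 25.15
eef_pos: [0.4524, 0.0924, 0.1282]
ee_rot: [[0.0, 1.0, 0.003], [1.0, -0.0, 0.001], [0.001, 0.003, -1.0]]
ft_force: [0.0, -0.8, -2.6]
width: 0.0601
grip_force: 66.3
```

>>> jog_arm(commands=[[50, 0, 0, 0, 0], [50, 0, 0, 0, 0]])

```text
time_s: 25.35
eef_pos: [0.4515, 0.0922, 0.1251]
ee_rot: [[-0.0, 1.0, 0.0], [1.0, 0.0, 0.0], [0.0, 0.0, -1.0]]
ft_force: [0.0, 0.6, -3.2]
width: 0.0599
grip_force: 66.3
```

>>> jog_arm(commands=[[50, 25, 22, 0, 0], [50, 35, 32, 0, 0], [50, 35, 32, 0, 0], [50, 35, 32, 0, 0], [50, 35, 30, 0, 0]])

```text
time_s: 25.85
eef_pos: [0.6002, 0.2584, 0.1232]
ee_rot: [[0.0, 1.0, -0.002], [1.0, -0.0, -0.001], [-0.001, -0.002, -1.0]]
ft_force: [0.7, -0.7, -2.1]
width: 0.0599
grip_force: 66.5
```

>>> jog_arm(commands=[[50, 14, 12, 0, 0], [50, 0, 0, 0, 0], [50, 0, 0, 0, 0], [50, 0, 0, 0, 0]])

```text
time_s: 26.25
eef_pos: [0.6111, 0.2702, 0.1243]
ee_rot: [[0.001, 1.0, -0.002], [1.0, -0.001, -0.001], [-0.001, -0.002, -1.0]]
ft_force: [-0.2, -1.4, -1.7]
width: 0.0601
grip_force: 66.4
```

>>> jog_arm(commands=[[50, 0, 0, 25, 0], [50, 0, 0, 20, 0], [50, 0, 0, 12, 0], [50, 0, 0, 3, 0], [50, 0, 0, 0, 0]])

```text
time_s: 26.75
eef_pos: [0.6118, 0.271, 0.0654]
ee_rot: [[0.0, 1.0, -0.0], [1.0, -0.0, -0.0], [-0.0, -0.0, -1.0]]
ft_force: [0.4, -0.4, -1.6]
width: 0.0598
grip_force: 66.5
```

>>> jog_arm(commands=[[50, 1, 0, 0, 0], [50, 0, 0, 0, 0], [50, 0, 0, 0, 0]])

```text
time_s: 27.05
eef_pos: [0.612, 0.2725, 0.0659]
ee_rot: [[-0.0, 1.0, 0.001], [1.0, 0.0, 0.0], [0.0, 0.001, -1.0]]
ft_force: [0.4, 0.1, -3.0]
width: 0.0603
grip_force: 66.5
```

>>> jog_arm(commands=[[50, -1, -1, 3, 0], [50, 0, 0, 2, 0], [50, 0, 0, 0, 0], [50, 0, 0, 0, 0]])

```text
time_s: 27.45
eef_pos: [0.6107, 0.2711, 0.0605]
ee_rot: [[0.0, 1.0, -0.0], [1.0, -0.0, -0.0], [-0.0, -0.0, -1.0]]
ft_force: [-3.7, -2.4, 5.5]
width: 0.0605
grip_force: 66.8
```

>>> jog_arm(commands=[[50, 0, 0, 1, 0], [50, 0, 0, 0, 0], [50, 0, 0, 0, 0]])

```text
time_s: 27.75
eef_pos: [0.6107, 0.2712, 0.0604]
ee_rot: [[0.0, 1.0, -0.0], [1.0, -0.0, -0.0], [-0.0, -0.0, -1.0]]
ft_force: [-9.5, -5.1, 18.6]
width: 0.0604
grip_force: 69.1
```

Contact. Ease off 1 mm, release, lift and travel toward amber.

>>> jog_arm(commands=[[50, 0, 0, -1, 0], [65, 0, 0, 0, 0], [85, 0, 0, 0, 0], [85, 0, 0, 0, 0], [85, 0, 0, 0, 0]])

```text
time_s: 28.25
eef_pos: [0.6107, 0.2713, 0.0601]
ee_rot: [[-0.0, 1.0, -0.0], [1.0, 0.0, -0.0], [-0.0, -0.0, -1.0]]
ft_force: [0.5, -0.2, 0.4]
width: 0.0852
grip_force: 0.0
```

>>> jog_arm(commands=[[85, 0, 0, -20, 0], [85, 0, 0, -40, 0], [85, 0, 0, -40, 0], [85, 0, 0, -40, 0], [85, 0, 0, 0, 0]])

```text
time_s: 28.75
eef_pos: [0.613, 0.2722, 0.2062]
ee_rot: [[0.0, 1.0, 0.007], [1.0, -0.0, 0.004], [0.004, 0.007, -1.0]]
ft_force: [0.4, 0.4, 0.0]
width: 0.0853
grip_force: 0.0
```

Run:
```python
from h import *
c=snap("wrist");x,y=.611,.271
u,v=proj(c,[x,y,.04])[0];x0,y0=int(round(u))-75,int(round(v))-75
m=cv2.warpAffine(c["color"],np.float32([[4,0,-4*x0],[0,4,-4*y0]]),(600,600),flags=cv2.INTER_CUBIC)
t=np.linspace(0,6.283,60)
for r,zz in((.055,.04),(.031,.084)):
    C=np.c_[x+r*np.cos(t),y+r*np.sin(t),t*0+zz]
    cv2.polylines(m,[np.int32((proj(c,C)-[x0,y0])*4)],True,(255,0,255),1)
cv2.imwrite("pics/b2.png",m);print(robot.state()["eef_pos"])
```

```text
[0.61189512 0.27181968 0.20308894]
```

View pics/b2.png

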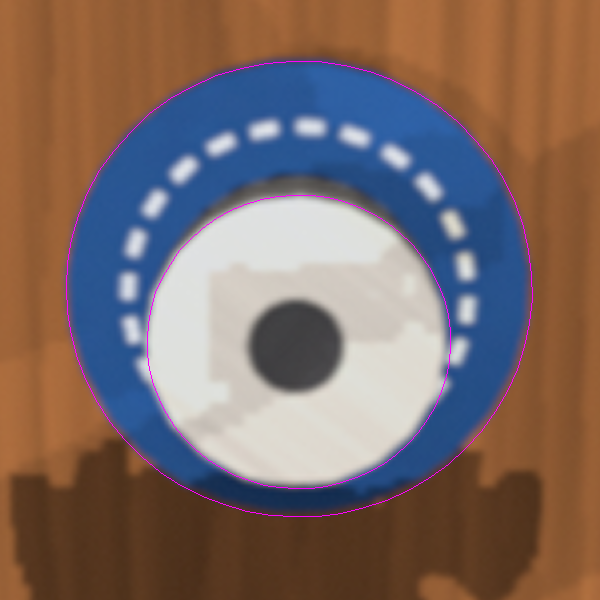

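The riser is centred. To amber.

>>> jog_arm(commands=[[85, -45, 1, 0, 0], [85, -45, 1, 0, 0], [85, -45, 1, 0, 0], [85, -45, 1, 0, 0], [85, -45, 1, 0, 0]])

```text
time_s: 29.3
eef_pos: [0.6151, 0.0445, 0.1992]
ee_rot: [[-0.0, 1.0, -0.001], [1.0, 0.0, -0.0], [-0.0, -0.001, -1.0]]
ft_force: [1.0, -0.6, 1.0]
width: 0.0852
grip_force: 0.0
```

>>> jog_arm(commands=[[85, -45, 1, 0, 0], [85, -45, 1, 0, 0], [85, -45, 1, 0, 0], [85, -45, 1, 0, 0], [85, -45, 1, 0, 0]])

```text
time_s: 29.8
eef_pos: [0.6201, -0.1805, 0.1991]
ee_rot: [[-0.0, 1.0, -0.001], [1.0, 0.0, 0.0], [0.0, -0.001, -1.0]]
ft_force: [0.2, -0.2, 0.5]
width: 0.0849
grip_force: 0.0
```

>>> jog_arm(commands=[[85, -40, 1, 0, 0], [85, -30, 1, 0, 0], [85, 0, 0, 0, 0], [85, 0, 0, 0, 0], [85, 0, 0, 0, 0]])

```text
time_s: 30.3
eef_pos: [0.6228, -0.2473, 0.1995]
ee_rot: [[-0.001, 1.0, -0.001], [1.0, 0.001, 0.001], [0.001, -0.001, -1.0]]
ft_force: [-0.3, -0.2, 0.2]
width: 0.0852
grip_force: 0.0
```

>>> jog_arm(commands=[[85, -14, 2, 0, 0], [85, 0, 0, 35, 0], [85, 0, 0, 35, 0], [85, 0, 0, 30, 0], [85, 0, 0, 0, 0]])

```text
time_s: 30.8
eef_pos: [0.6228, -0.2616, 0.0963]
ee_rot: [[-0.001, 1.0, -0.006], [1.0, 0.001, 0.002], [0.002, -0.006, -1.0]]
ft_force: [-0.9, 1.4, -0.4]
width: 0.0848
grip_force: 0.0
```

>>> jog_arm(commands=[[85, 0, 0, 0, 0], [85, 0, 0, 0, 0]])

```text
time_s: 31.0
eef_pos: [0.6258, -0.2631, 0.1023]
ee_rot: [[-0.0, 1.0, 0.002], [1.0, 0.0, -0.001], [-0.001, 0.002, -1.0]]
ft_force: [0.7, 0.2, 0.4]
width: 0.085
grip_force: 0.0
```

>>> jog_arm(commands=[[85, 2, -1, 25, 0], [85, 0, 0, 25, 0], [85, 0, 0, 20, 0], [85, 0, 0, 10, 0], [85, 0, 0, 0, 0]])

```text
time_s: 31.5
eef_pos: [0.6238, -0.2607, 0.0204]
ee_rot: [[-0.0, 1.0, -0.0], [1.0, 0.0, 0.0], [0.0, -0.0, -1.0]]
ft_force: [0.4, -0.4, 0.0]
width: 0.0853
grip_force: 0.0
```

>>> jog_arm(commands=[[85, 0, 0, 0, 0], [70, 0, 0, 0, 0]])

```text
time_s: 31.7
eef_pos: [0.6246, -0.2611, 0.0218]
ee_rot: [[0.0, 1.0, 0.002], [1.0, -0.0, -0.001], [-0.001, 0.002, -1.0]]
ft_force: [0.6, 0.9, 0.9]
width: 0.0726
grip_force: 0.0
```

>>> jog_arm(commands=[[62, 0, 0, 0, 0], [45, 0, 0, 0, 0], [45, 0, 0, 0, 0], [45, 0, 0, 0, 0], [45, 0, 0, 0, 0]])

```text
time_s: 32.2
eef_pos: [0.6242, -0.2609, 0.0217]
ee_rot: [[-0.0, 1.0, 0.001], [1.0, 0.0, -0.0], [-0.0, 0.001, -1.0]]
ft_force: [-3.6, 2.1, 13.8]
width: 0.0554
grip_force: 61.6
```

>>> jog_arm(commands=[[45, 0, 0, -10, 0], [45, 0, 0, -25, 0], [45, 0, 0, -40, 0], [45, 0, 0, -40, 0], [45, 0, 0, -25, 0]])

```text
time_s: 32.7
eef_pos: [0.6244, -0.2611, 0.1642]
ee_rot: [[0.0, 1.0, 0.003], [1.0, -0.0, -0.001], [-0.001, 0.003, -1.0]]
ft_force: [0.1, -0.3, -1.5]
width: 0.0556
grip_force: 63.9
```

>>> jog_arm(commands=[[45, 0, 0, -5, 0], [45, 0, 0, 0, 0], [45, 0, 0, 0, 0]])

```text
time_s: 33.0
eef_pos: [0.6232, -0.2604, 0.1641]
ee_rot: [[-0.0, 1.0, -0.002], [1.0, 0.0, 0.001], [0.001, -0.002, -1.0]]
ft_force: [0.0, -0.4, -2.0]
width: 0.0554
grip_force: 63.8
```

>>> jog_arm(commands=[[45, 20, 0, 0, 0], [45, 38, -1, 0, 0], [45, 38, -1, 0, 0], [45, 38, -1, 0, 0], [45, 38, -1, 0, 0]])

```text
time_s: 33.5
eef_pos: [0.6189, -0.0864, 0.164]
ee_rot: [[-0.0, 1.0, -0.002], [1.0, 0.0, 0.0], [0.0, -0.002, -1.0]]
ft_force: [1.9, 0.6, -1.2]
width: 0.0555
grip_force: 63.8
```

>>> jog_arm(commands=[[45, 38, -1, 0, 0], [45, 38, -1, 0, 0], [45, 38, -1, 0, 0], [45, 38, -1, 0, 0], [45, 38, -1, 0, 0]])

```text
time_s: 34.0
eef_pos: [0.6136, 0.1035, 0.164]
ee_rot: [[-0.001, 1.0, -0.002], [1.0, 0.001, -0.0], [-0.0, -0.002, -1.0]]
ft_force: [0.8, 0.4, -1.9]
width: 0.0553
grip_force: 63.8
```

>>> jog_arm(commands=[[45, 38, -1, 0, 0], [45, 38, -1, 0, 0], [45, 38, -1, 0, 0], [45, 38, -1, 0, 0], [45, 15, 0, 0, 0]])

```text
time_s: 34.5
eef_pos: [0.6086, 0.2733, 0.1637]
ee_rot: [[-0.005, 1.0, -0.003], [1.0, 0.005, 0.001], [0.001, -0.003, -1.0]]
ft_force: [-0.5, -0.2, -1.8]
width: 0.0555
grip_force: 63.8
```

>>> jog_arm(commands=[[45, 0, 0, 0, 0], [45, 0, 0, 0, 0], [45, 0, 0, 0, 0]])

```text
time_s: 34.8
eef_pos: [0.6108, 0.2667, 0.1648]
ee_rot: [[0.002, 1.0, -0.001], [1.0, -0.002, -0.001], [-0.001, -0.001, -1.0]]
ft_force: [-0.3, -0.7, -1.0]
width: 0.0554
grip_force: 63.8
```

>>> jog_arm(commands=[[45, 4, 0, 20, 0], [45, 0, 0, 20, 0], [45, 0, 0, 12, 0], [45, 0, 0, 0, 0], [45, 0, 0, 0, 0]])

```text
time_s: 35.3
eef_pos: [0.6111, 0.2718, 0.1138]
ee_rot: [[0.001, 1.0, 0.0], [1.0, -0.001, -0.0], [-0.0, 0.0, -1.0]]
ft_force: [0.4, -0.1, -1.5]
width: 0.0548
grip_force: 63.8
```

>>> jog_arm(commands=[[45, 0, 0, 2, 0], [45, 0, 0, 0, 0], [45, 0, 0, 0, 0]])

```text
time_s: 35.6
eef_pos: [0.6109, 0.2723, 0.1117]
ee_rot: [[-0.0, 1.0, 0.0], [1.0, 0.0, 0.0], [0.0, 0.0, -1.0]]
ft_force: [-0.3, 0.2, -1.3]
width: 0.0556
grip_force: 63.8
```

>>> jog_arm(commands=[[45, -1, 0, 2, 0], [45, 0, 0, 2, 0], [45, 0, 0, 0, 0], [45, 0, 0, 0, 0]])

```text
time_s: 36.0
eef_pos: [0.6107, 0.2713, 0.1072]
ee_rot: [[-0.0, 1.0, -0.0], [1.0, 0.0, -0.0], [-0.0, -0.0, -1.0]]
ft_force: [0.0, -0.2, -1.1]
width: 0.0552
grip_force: 63.8
```

>>> jog_arm(commands=[[45, 0, 0, 1, 0], [45, 0, 0, 0, 0], [45, 0, 0, 0, 0]])

```text
time_s: 36.3
eef_pos: [0.6107, 0.2713, 0.1063]
ee_rot: [[0.0, 1.0, -0.0], [1.0, -0.0, -0.0], [-0.0, -0.0, -1.0]]
ft_force: [-0.4, -0.6, -1.5]
width: 0.0554
grip_force: 63.8
```

>>> jog_arm(commands=[[45, 0, 0, 0.7, 0], [45, 0, 0, 0, 0], [45, 0, 0, 0, 0]])

```text
time_s: 36.6
eef_pos: [0.6109, 0.2713, 0.1058]
ee_rot: [[0.0, 1.0, 0.0], [1.0, -0.0, 0.0], [0.0, 0.0, -1.0]]
ft_force: [-1.5, 0.9, 2.8]
width: 0.0551
grip_force: 64.1
```

In contact. Release, lift clear, and check.

>>> jog_arm(commands=[[62, 0, 0, 0, 0], [85, 0, 0, 0, 0], [85, 0, 0, 0, 0], [85, 0, 0, 0, 0], [85, 0, 0, -10, 0]])

```text
time_s: 37.1
eef_pos: [0.6101, 0.271, 0.1147]
ee_rot: [[-0.0, 1.0, -0.002], [1.0, 0.0, -0.001], [-0.001, -0.002, -1.0]]
ft_force: [-0.8, 0.2, -0.2]
width: 0.0852
grip_force: 0.0
```

>>> jog_arm(commands=[[85, 0, 0, -30, 0], [85, 0, 0, -40, 0], [85, 0, 0, -40, 0], [85, 0, 0, -30, 0], [85, 0, 0, 0, 0]])

```text
time_s: 37.6
eef_pos: [0.6123, 0.2719, 0.2613]
ee_rot: [[0.0, 1.0, 0.007], [1.0, -0.0, 0.003], [0.003, 0.007, -1.0]]
ft_force: [0.4, 0.3, 0.8]
width: 0.0848
grip_force: 0.0
```

Run:
```python
from h import *
t=np.linspace(0,6.283,60)
def crop(c,x,y,L,n=50,s=8):
    u,v=proj(c,[x,y,.08])[0];x0,y0=int(round(u))-n//2,int(round(v))-n//2
    m=cv2.warpAffine(c["color"],np.float32([[s,0,-s*x0],[0,s,-s*y0]]),(n*s,n*s),flags=cv2.INTER_CUBIC)
    for r,z in L: cv2.polylines(m,[np.int32((proj(c,np.c_[x+r*np.cos(t),y+r*np.sin(t),t*0+z])-[x0,y0])*s)],True,(255,0,255),1)
    return m
w=snap("wrist");a=snap("scene");b=snap("side")
B=[(.055,.04),(.031,.054),(.031,.084),(.028,.139)];G=[(.055,.04),(.031,.054),(.028,.139)]
m=np.vstack([np.hstack([crop(a,.4648,-.094,G,50,6),crop(b,.4648,-.094,G,50,6)]),np.hstack([crop(w,.611,.271,B,150,2),crop(b,.611,.271,B,50,6)])])
cv2.imwrite("pics/f.png",m);cv2.imwrite("pics/f2.png",cv2.resize(b["color"],(800,600)));print(robot.state()["eef_pos"])
```

```text
[0.61049585 0.27118292 0.25542604]
```

View pics/f.png

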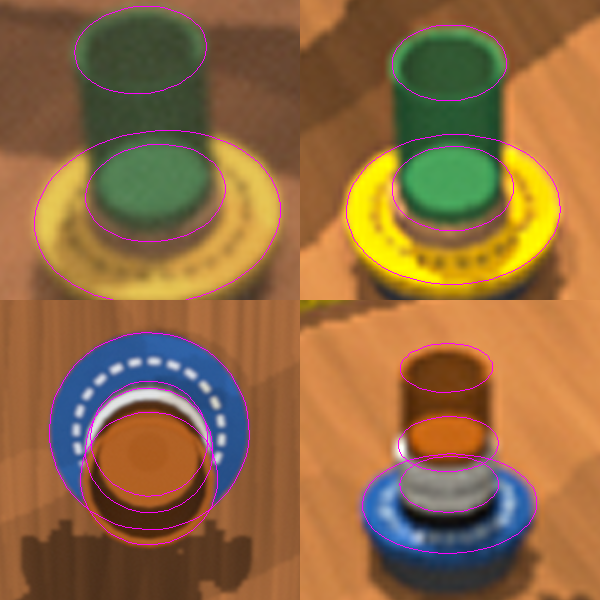

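View pics/f2.png

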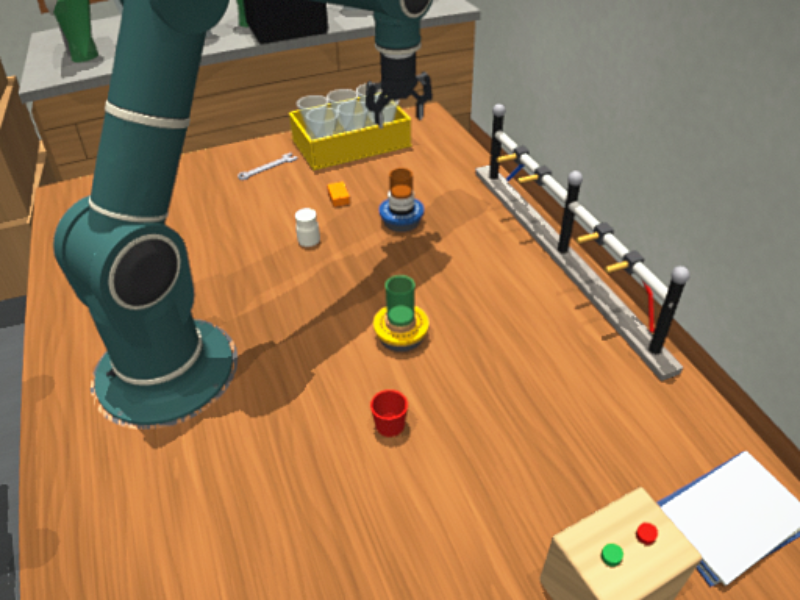

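Both stacks match their predicted outlines. The green and amber rims are level, and the jar, block and cup haven't moved. Handing in.

```bash
python3 -c "
from workcell import robot
print(robot.finish_job())"
```

```text
the job is handed in; nothing more can be done
None
```

I built both stacks as asked and handed the job in at about 38 s: in the last pictures both glasses stood mouth up, every piece was centred to within a few millimetres, and the jar, block and cup had not moved.

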